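# Back the filling turntable up one notch

## Task

The turntable of the filling station was advanced one place too far, so the open amber bottle has passed the spout. With a fingertip lift the ratchet pawl by its upright tab until it flips over and stays back, push the turntable backward (clockwise seen from above) by one notch so that the open bottle stands under the spout, then tip the pawl forward so that it drops back between the teeth. Only push: do not lift or upset the bottles on the turntable, and leave everything else on the bench where it stands.

Things in the scene. Friction and masses are not known exactly. Their poses are not given: they have to be found in the camera images.
- station: Filling station, fixed, placed and turned differently each time: white base plate 22 mm thick, x -150..180, y +-140 mm. Origin on the bench under the turntable's axis, z up. Spout on its +x side (away from the robot), pawl on its -x side. The spout's column stands at x 155, y 100 mm on a 50 x 70 mm pump, 195 mm high; its tube runs from there to x 65, y 0, 140 to 192 mm above the bench.
- disc_top (a point): Centre of the turntable disc's top face, 45 mm above the bench, on the axis. Disc radius 128 mm, 12 mm thick; 8 saw teeth on its edge (radius 109 to 128 mm, rising 12 mm); hub radius 30 mm, 85 mm above the bench; 8 grey upright radial vanes, 5 mm thick, radius 28 to 104 mm, tops 80 mm above the bench. Between vanes: 8 bottle places at radius 65 mm, all empty but the two bottles'.
- turntable (a joint): Turntable angle, rad, positive anticlockwise seen from above (forward). Starts within 0.04 of 0; a notch is 45 degrees, so one notch backward is -0.785. Friction 0.09 N m: it stays where left. With the pawl down the teeth stop backward motion about 5 degrees past a notch's centre. At 0 the vanes are at 22.5, 67.5 .. degrees about z from station +x, the places at 0, 45 ..
- vane (a point): Point on one vane (at -112.5 degrees from station +x when the turntable reads 0: station's right, near the robot), at radius 90 mm, 63 mm above the bench; moves with the turntable. The places on both sides of this vane are empty. To turn backward, push it from its anticlockwise side, clockwise about the axis.
- pawl (a joint): Pawl angle, rad: 0 = down, nose between the teeth; grows as the nose lifts; 1.5 = flipped right back on its stop. Hinge axis is along station x. The pawl is L-shaped, steel, 90 g: it falls by its own weight to 0 when below about 0.8 and to 1.5 when above about 0.9.
- pawl_pivot (a point): Pawl's hinge centre, fixed on the station: at station x -118, y 50, 66 mm above the bench. The bracket carrying it stands on its -x side (station x -148..-134, y 33..67) up to 76 mm above the bench.
- pawl_tab (a point): Point on the pawl's upright tab, 50 mm from the hinge. Tab: 14 mm wide along station x, 6 mm thick, reaching 60 mm from the hinge (top 126 mm above the bench when the pawl is down) with a 10 mm thick bar along its top. Pushing the tab toward station +y lifts the nose. Flipped back, the tab lies level toward station +y.
- pawl_nose (a point): Underside of the pawl's nose, at the end of a bar 12 mm wide, 8 mm thick that runs 53 mm from the hinge toward station -y. Down: 48 mm above the bench. Flipped back, this bar stands up (leaning a little to -y), its end about 115 mm above the bench; pushing it toward station -y tips the pawl down again.
- spout (a point): Lower end of the filling spout, 140 mm above the bench, on the station's +x side, 65 mm from the turntable's axis.
- bottle_skipped: The open amber bottle, loose on the turntable one place past the spout (anticlockwise): 32 mm diameter, 68 mm tall, origin at the centre of its underside, z up along the bottle.
- bottle_done: The capped amber bottle, loose on the turntable two places past the spout: 32 mm diameter, 69 mm tall, origin at the centre of its underside, z up along the bottle.
- cream_jar: Loose white jar, 60 mm diameter, 45 mm tall, on the bench at the station's right (-y). Leave it. Origin at underside centre.
- bottle_spare: Loose capped amber bottle, 32 mm diameter, 69 mm tall, on the bench at the station's left (+y). Leave it. Origin at underside centre.
- tin: Loose tin, 66 mm diameter, 50 mm tall, on the bench at the station's left (+y). Leave it. Origin at underside centre.
- amber_big: Loose amber bottle, 64 mm diameter, 130 mm tall, on the right of the bench. Leave it.
- amber_mid: Loose amber bottle, 52 mm diameter, 100 mm tall, on the right of the bench. Leave it.
- beaker: Loose glass beaker, 66 mm diameter, 80 mm tall, on the left of the bench. Leave it.
- spatula_lab: Loose steel lab spatula, 170 mm long, lying flat on the left of the bench. Leave it.

How it is judged:
By the outcome, as a careful person would: the job done as asked, in the order asked, and still so for the second after the job is handed in, with the robot touching nothing.
It also fails if it takes over 58 s, if anything falls off the work surface, if the arm or the gripper's body presses on something with over 40 N, if the wrist force passes 120 N, or if a joint passes its speed limit or range.

## Robot

A 7-joint arm with a two-finger parallel gripper is mounted at the origin on the work surface. World frame = base frame: x ahead of the robot, y to its left, z up, the work surface at z = 0. Lengths are in m, angles in rad, forces in N, time in s.
With the tool pointing down it reaches from about 0.425 to 0.925 m from the base axis. Payload 6.8 kg.
Tool frame: the origin (TCP) lies on the centre line of the jaws, within the pads' length; the fingertips stand 11 mm ahead of it and the grasp point (between the pads) lies 8 mm behind it; z points along the fingers, y is the direction in which the jaws open and shut (so a half turn about z gives the same grasp; the last joint's range is limited). The gripper opens to 85 mm and grips with 20 to 120 N. Pads are 22 mm wide; open, the fingers measure 114 mm over their backs; the gripper's body (76 mm by 85 mm) begins 54 mm behind the grasp point. The pads swing forward as they close: fully open they stand 13 mm farther back than shut.
Start: joints at [-1.357, 0.477, 0.022, 1.555, -0.011, 1.109, -0.083], TCP at [0.213, 0.64, 0.242] pointing down, gripper open.
Joint ranges: [-2.96, 2.96], [-0.34, 2.1], [-1.41, 1.46], [0.24, 2.44], [-1.37, 4.51], [0.17, 1.92], [-2.96, 2.96]. Speed limits (rad/s): [2.39, 2.39, 3.14, 3.14, 3.14, 3.14, 3.14].

## Interface

Orientations are given as a rotation vector (axis times angle).
In Python, from bench import r gives the robot as it stands.
- The arm moves only by the tool send_rows, never from a script. Its argument "deltas" is a list of rows, each a list of 7 numbers: the opening, from 0 (shut) to 1 (fully open), then the shift along the tool's x, y, z as a fraction of full scale, then the turn, a rotation vector about the tool's x, y, z as a fraction of full scale. In form: [[hand, x, y, z, ax, ay, az], ...]. A call has 1 to 20 rows; each row is the pose to reach, as a shift and turn from the pose commanded when the call began, along the tool's axes at that moment, turning the shorter way round; what a row does not reach only later rows make up. Full scale, the value 1, is 150 mm for a shift and 180 degrees for a turn. A row lasts 1/12 s, in which the tool goes at most 41.7 mm and 7.16 degrees, less where a joint would pass 70% of its speed; a pose out of reach is approached as far as the arm can. A call with a number of a shift or a turn outside -1 to 1 is refused whole. A call with a gripper value outside its range is refused whole. The fingers move at their own pace and stop on an object; "squeeze" is the grip in N (left out, the last holds). Time passes only in rows, so rows that repeat a pose let the fingers close. It gives the time, the measured TCP pose, the force and the opening at its end, in the units of the state.
- r.get_obs(): the state, without advancing time (a new reading comes with each control period).
- r.grab_frame(name): name is "side" or "top" or "wrist"; returns a dict with "pixels" (420x560x3 uint8, red, green, blue), "camera_matrix" (3x3 intrinsics, pixels), "rvec" (rotation vector, rad) and "tvec" (3), from world to camera coordinates, as OpenCV has them. Camera axes: x right, y down, z forward; pixel columns grow to the right and rows downward; lengths in m; the calibration is good to about 2 mm. A picture is of the moment at which its call begins. There is no depth.
- r.hand_in(): hands the job in, once; it reports no verdict.
The state is a dict: "clock": time; "joints": joint angles; "qvel": joint speeds; "tau": joint torques, N m; "tcp_pos": TCP position; "orientation": TCP orientation; "contact_force": force on the tool from outside, world axes, zero at the start; "moment": the same for the moment, N m; "grip_width": finger opening in m.
Only numpy, scipy, OpenCV 4.12 (cv2) and the standard library are available. Lean on these libraries where they do the work, as an engineer would, in place of code of your own. Each camera call takes 0.05 s, during which the arm holds its last target. There are 200 camera calls.

## Working session

There is one attempt and no reset: what is moved stays moved. The work goes in short steps, Python scripts to look and compute and a tool call to move; the robot and the scene stay as the last step left them, time stands still between calls to the robot, and variables do not carry over. Pictures are saved under pics/ and viewed, about 8 in all and at most 12, crops included, and the job is handed in when it is done.

Besides the shell and the picture viewer there is one more tool, called as name(argument=value, ...) on one line, values as JSON. send_rows: Moves the arm, as the interface text tells. Shift numbers are shares of 150 mm and turn numbers shares of 180 degrees, none past 1 either way. Its arguments: {"type":"object","properties":{"deltas":{"type":"array","items":{"type":"array","items":{"type":"number"}}},"squeeze":{"type":"number"}},"required":["deltas"]}

```bash
ls; mkdir -p pics; cat > h.py <<'E'
import numpy as np, cv2
from bench import r
from scipy.spatial.transform import Rotation as R
def grab(n):
    f=r.grab_frame(n); return f
def ray(f,uv):
    K=f["camera_matrix"];Rm=cv2.Rodrigues(np.array(f["rvec"],float))[0];t=np.array(f["tvec"],float).ravel()
    d=Rm.T@np.linalg.inv(K)@np.array([uv[0],uv[1],1.]);return -Rm.T@t,d
def plane(f,uv,z):
    c,d=ray(f,uv);return c+d*(z-c[2])/d[2]
def proj(f,P):
    return cv2.projectPoints(np.array(P,float).reshape(-1,1,3),np.array(f["rvec"],float),np.array(f["tvec"],float),np.array(f["camera_matrix"],float),None)[0].reshape(-1,2)
def save(f,name,img=None):
    img=f["pixels"] if img is None else img
    cv2.imwrite("pics/"+name,cv2.cvtColor(img,cv2.COLOR_RGB2BGR))
E
python3 - <<'E'
from h import *
import pickle
o=r.get_obs();print({k:np.round(v,3) for k,v in o.items()})
fs={}
for n in("top","side"):
    f=grab(n);fs[n]=f;save(f,n+"0.png");c,_=ray(f,(0,0));print(n,c,f["camera_matrix"][0,0])
pickle.dump(fs,open("f0.pkl","wb"))
E
```

```text
pics
{'clock': np.float64(0.0), 'joints': array([-1.357,  0.478,  0.022,  1.556, -0.011,  1.109, -0.083]), 'qvel': array([-0.   , -0.001, -0.001, -0.   ,  0.001, -0.   , -0.001]), 'tau': array([-0.0000e+00, -5.9645e+01,  1.6070e+00, -2.8120e+01,  1.2000e-02,
        9.0000e-03, -0.0000e+00]), 'tcp_pos': array([0.213, 0.64 , 0.241]), 'orientation': array([-5.030e-01, -3.101e+00,  3.000e-03]), 'contact_force': array([-0.406,  0.026,  1.249]), 'moment': array([ 0.009,  0.011, -0.072]), 'grip_width': np.float64(0.085)}
top [ 0.32016087 -0.02293203  1.19391365] 420.2558827012531
side [ 0.46326877 -0.66194922  0.91836845] 412.4103781794703
```

View pics/top0.png

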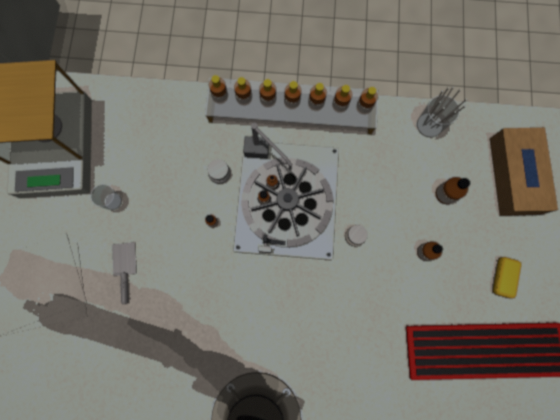

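View pics/side0.png

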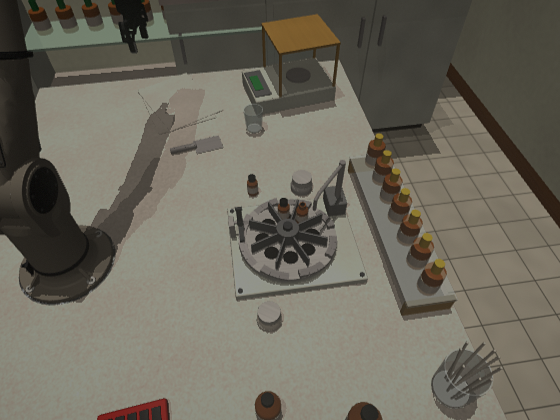

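Both views show the station, centre about (288,198) in top, with the pawl at about (270,240), the spout tube at (272,147) and the bottles at (272,182) and (264,198). I'll crop closer and fit the hub and plate.

```bash
python3 - <<'E'
from h import *
import pickle
fs=pickle.load(open("f0.pkl","rb"))
a=fs["top"]["pixels"][130:270,220:350];b=fs["side"]["pixels"][150:305,220:375]
a=cv2.resize(a,(400,430),interpolation=cv2.INTER_CUBIC)
b=cv2.resize(b,(400,400),interpolation=cv2.INTER_CUBIC)
b=cv2.copyMakeBorder(b,0,30,0,0,cv2.BORDER_CONSTANT)
save(None,"crop.png",np.hstack([a,b]))
E
```

```text
(no output)
```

View pics/crop.png

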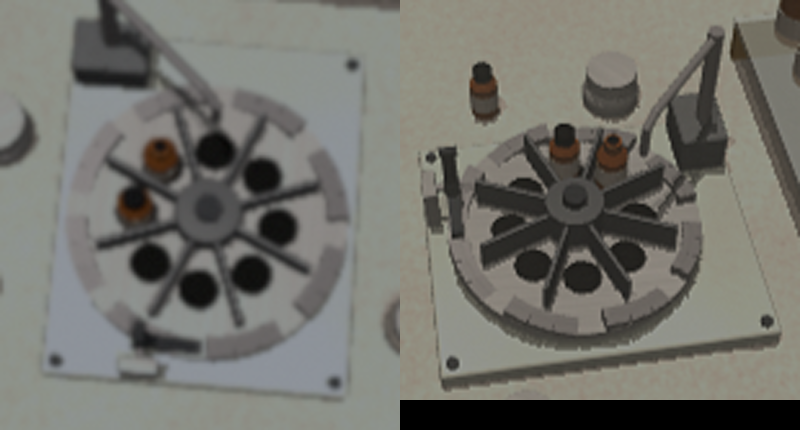

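The crop shows three base screws at (352,64), (55,360) and (335,382) in the left half, and at (53,363), (367,321) and (31,157) of the right half. The hub is at (208,208), and the pawl is down.

```bash
cat >> h.py <<'E'
def W(S,p):  # station mm -> world m
    x,y,th=S;c,s=np.cos(th),np.sin(th);p=np.atleast_2d(p)/1000.
    return np.c_[x+c*p[:,0]-s*p[:,1],y+s*p[:,0]+c*p[:,1],p[:,2]]
E
python3 - <<'E'
from h import *
import pickle
from scipy.optimize import least_squares
fs=pickle.load(open("f0.pkl","rb"))
T=lambda p:(220+p[0]/3.077,130+p[1]/3.071); D=lambda p:(220+p[0]/2.58,150+p[1]/2.58)
tp=[T(p) for p in((352,64),(55,360),(335,382))];sp=[D(p) for p in((367,321),(31,157),(53,363))]
res={}
for n,pp,h in(("top",tp,T((208,208))),("side",sp,D((175,199)))):
    q=np.array([plane(fs[n],p,.022)[:2] for p in pp]);m=(q[0]+q[1])/2
    ex=q[0]-q[2];ey=q[1]-q[2];th=np.arctan2(ex[1],ex[0]);th2=np.arctan2(-ey[0],ey[1])
    print(n,q.round(4).tolist(),np.hypot(*ex),np.hypot(*ey),th,th2,"hub",plane(fs[n],h,.085 )[:2])
    res[n]=(m-.015*np.array([np.cos(th),np.sin(th)]),(th+th2)/2);print(res[n])
S=np.r_[(res["top"][0]+res["side"][0])/2,(res["top"][1]+res["side"][1])/2]
np.save("S.npy",S);print(S)
# overlay
for_=[]
th=0
pts=[[0,0,85],[-118,50,66],[-118,50,126],[-118,-3,52]]+[[90*np.cos(np.radians(a)),90*np.sin(np.radians(a)),80] for a in np.arange(22.5,360,45)]+[[x,y,22] for x in(-150,180) for y in(-140,140)]+[[65,0,140]]
out=[]
for n,(x0,x1,y0,y1) in(("top",(220,350,130,270)),("side",(220,375,150,305))):
    k=400/(x1-x0);im=cv2.resize(fs[n]["pixels"][y0:y1,x0:x1],None,fx=k,fy=k,interpolation=cv2.INTER_CUBIC)
    for p in proj(fs[n],W(S,pts)):
        cv2.circle(im,(int((p[0]-x0+.5)*k),int((p[1]-y0+.5)*k)),2,(0,255,0),-1)
    out.append(cv2.copyMakeBorder(im,0,440-im.shape[0],0,400-im.shape[1] if im.shape[1]<400 else 0,cv2.BORDER_CONSTANT))
save(None,"ov.png",np.hstack(out))
print(proj(fs["top"],W(S,pts))[:4],W(S,pts)[:4])
E
```

```text
top [[0.748, -0.1688], [0.4441, 0.0864], [0.4439, -0.1682]] 0.3041234005446764 0.25459675067301735 -0.0017489328098329391 -0.0007305218629105209 hub [ 0.58172278 -0.04102115]
(array([ 0.58107717, -0.04117658]), np.float64(-0.0012397273363717299))
side [[0.7495, -0.1667], [0.4456, 0.0885], [0.4454, -0.1661]] 0.30416639952449603 0.25466918700877506 -0.0018546910956469096 -0.0011154294001045784 hub [ 0.58249797 -0.03964307]
(array([ 0.58258093, -0.03905243]), np.float64(-0.001485060247875744))
[ 0.58182905 -0.0401145  -0.00136239]
[[287.26730846 197.66683631]
 [265.3809648  240.29400061]
 [264.94225793 237.27830678]
 [284.82764899 242.48348591]] [[ 0.58182905 -0.0401145   0.085     ]
 [ 0.46389728  0.01004621  0.066     ]
 [ 0.46389728  0.01004621  0.126     ]
 [ 0.46382507 -0.04295374  0.052     ]]
```

View pics/ov.png

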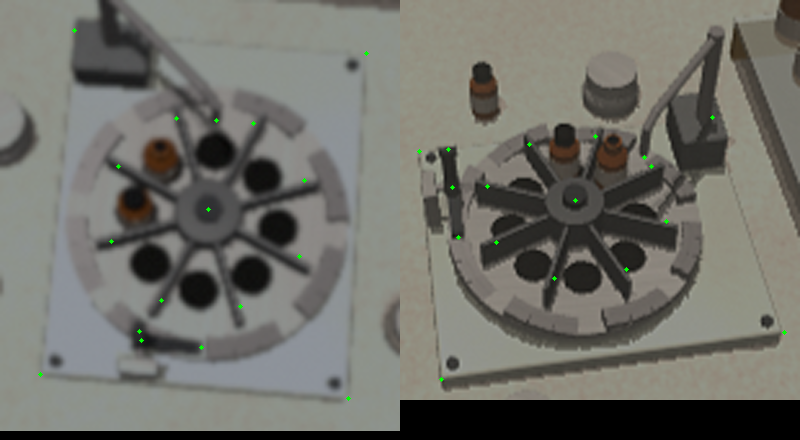

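Both views agree to about 2 mm: axis at (0.582,-0.040), yaw about 0, turntable about 0. I'll shut the fingers, turn the tool (x to world +y, y to world +x) and approach.

send_rows(deltas=[[0,-0.2,-0.13,0,0,0,0.04],[0,-0.4,-0.26,0,0,0,0.08],[0,-0.6,-0.4,0,0,0,0.12],[0,-0.78,-0.51,0,0,0,0.16],[0,-0.78,-0.51,0,0,0,0.2],[0,-0.78,-0.51,0,0,0,0.24],[0,-0.78,-0.51,0,0,0,0.28],[0,-0.78,-0.51,0,0,0,0.32],[0,-0.78,-0.51,0,0,0,0.36],[0,-0.78,-0.51,0,0,0,0.398],[0,-0.78,-0.51,0,0,0,0.398]], squeeze=30)

```text
clock: 1.02
tcp_pos: [0.3, 0.5305, 0.2418]
orientation: [2.227, 2.215, -0.001]
contact_force: [-0.5, -0.1, -0.4]
grip_width: -0.0003
```

send_rows(deltas=[[0,-0.15,0.15,0,0,0,0],[0,-0.32,0.32,0,0,0,0],[0,-0.5,0.5,0,0,0,0],[0,-0.68,0.68,0,0,0,0],[0,-0.85,0.85,0,0,0,0],[0,-1,1,0,0,0,0],[0,-1,1,0,0,0,0]])

```text
clock: 1.6
tcp_pos: [0.4557, 0.3734, 0.2426]
orientation: [2.227, 2.21, 0.0]
contact_force: [-0.1, -1.2, 0.3]
grip_width: -0.0
```

send_rows(deltas=[[0,-0.25,0.02,0,0,0,0],[0,-0.5,0.04,0,0,0,0],[0,-0.75,0.07,0,0,0,0],[0,-1,0.09,0,0,0,0],[0,-1,0.09,0,0,0,0]])

```text
clock: 2.02
tcp_pos: [0.4642, 0.222, 0.2423]
orientation: [2.229, 2.212, -0.004]
contact_force: [0.6, -0.3, 0.1]
grip_width: 0.0001
```

send_rows(deltas=[[0,-0.25,0,0,0,0,0],[0,-0.5,0,0,0,0,0],[0,-0.75,0,0,0,0,0],[0,-1,0,0,0,0,0],[0,-1,0,0,0,0,0]])

```text
clock: 2.43
tcp_pos: [0.4626, 0.0732, 0.2424]
orientation: [2.229, 2.212, -0.003]
contact_force: [-0.1, -0.5, 0.4]
grip_width: 0.0001
```

send_rows(deltas=[[0,-0.2,0,0.05,0,0,0],[0,-0.4,0,0.1,0,0,0],[0,-0.6,0,0.15,0,0,0],[0,-0.8,0,0.2,0,0,0],[0,-0.8,0,0.2,0,0,0]])

```text
clock: 2.85
tcp_pos: [0.4617, -0.0447, 0.2114]
orientation: [2.227, 2.215, -0.004]
contact_force: [-0.5, 0.2, 0.9]
grip_width: 0.0001
```

send_rows(deltas=[[0,0,0,0.15,0,0,0],[0,0,0,0.3,0,0,0],[0,0,0,0.45,0,0,0],[0,0,0,0.58,0,0,0],[0,0,0,0.65,0,0,0],[0,0,0,0.65,0,0,0]])

```text
clock: 3.35
tcp_pos: [0.4616, -0.0388, 0.113]
orientation: [-2.219, -2.221, 0.005]
contact_force: [0.6, 0.2, 0.5]
grip_width: -0.0001
```

```bash
cat >> h.py <<'E'
def pair(name,boxes):
    out=[]
    for n,(x0,x1,y0,y1) in boxes:
        f=grab(n);k=400/(x1-x0);im=cv2.resize(f["pixels"][y0:y1,x0:x1],(400,int((y1-y0)*k)),interpolation=cv2.INTER_CUBIC)[:430]
        out.append(cv2.copyMakeBorder(im,0,430-im.shape[0],0,0,cv2.BORDER_CONSTANT))
    save(None,name,np.hstack(out))
E
python3 - <<'E'
from h import *
print(r.get_obs()["tcp_pos"])
pair("p1.png",[("wrist",(0,560,0,420)),("side",(200,355,150,305))])
E
```

```text
[ 0.46164209 -0.03883266  0.1129801 ]
```

View pics/p1.png

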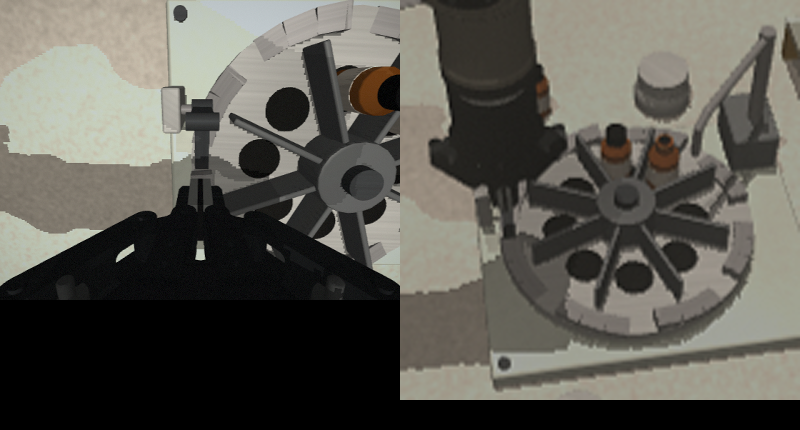

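The wrist view shows the fingertips (200,190) lined up in x with the tab's top bar (203,110). I'll push it through an arc.

send_rows(deltas=[[0,0.12,0.015,0,0,0,0],[0,0.2,0.015,0,0,0,0],[0,0.235,0.015,0,0,0,0],[0,0.27,0.015,0,0,0,0],[0,0.305,0.015,0,0,0,0],[0,0.34,0.015,0.01,0,0,0],[0,0.38,0.015,0.02,0,0,0],[0,0.41,0.015,0.04,0,0,0],[0,0.44,0.015,0.065,0,0,0],[0,0.46,0.015,0.09,0,0,0],[0,0.475,0.015,0.11,0,0,0],[0,0.495,0.015,0.135,0,0,0],[0,0.5,0.015,0.135,0,0,0],[0,0.5,0.015,0.135,0,0,0],[0,0.5,0.015,0.135,0,0,0],[0,0.5,0.015,0.135,0,0,0]])

```text
clock: 4.78
tcp_pos: [0.4655, 0.0353, 0.0947]
orientation: [2.223, 2.219, 0.0]
contact_force: [0.2, -1.2, 0.2]
grip_width: -0.0001
```

```bash
python3 - <<'E'
from h import *
pair("p2.png",[("wrist",(0,560,0,420)),("side",(200,355,150,305))])
E
```

```text
(no output)
```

View pics/p2.png

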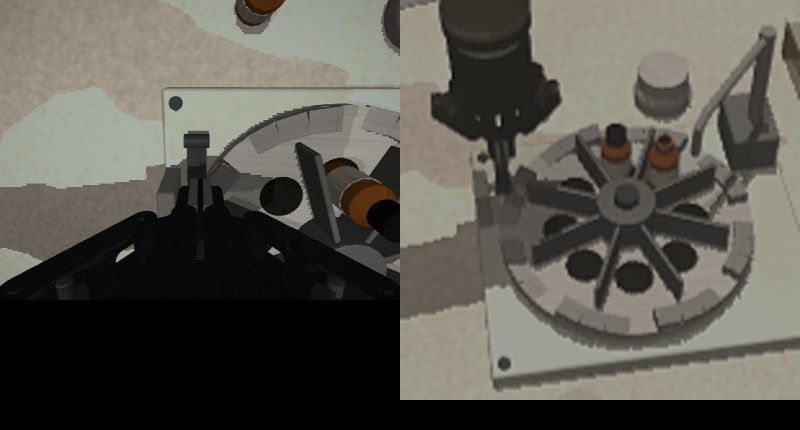

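The wrist view shows the tab lying level toward +y (197,140), so the pawl looks flipped. I'll rise and go to the empty place ahead of the vane.

send_rows(deltas=[[0,0,0,-0.15,0,0,0],[0,0,0,-0.35,0,0,0],[0,0,0,-0.55,0,0,0],[0,0,0,-0.7,0,0,0],[0,-0.2,0.15,-0.7,0,0,0],[0,-0.4,0.3,-0.7,0,0,0],[0,-0.6,0.45,-0.7,0,0,0],[0,-0.8,0.6,-0.7,0,0,0],[0,-1,0.73,-0.7,0,0,0.04],[0,-1,0.73,-0.7,0,0,0.08],[0,-1,0.73,-0.7,0,0,0.125],[0,-1,0.73,-0.7,0,0,0.125]])

```text
clock: 5.88
tcp_pos: [0.5746, -0.1155, 0.1993]
orientation: [2.619, 1.735, -0.001]
contact_force: [0.3, 0.3, -0.0]
grip_width: -0.0
```

```bash
cat > go.py <<'E'
from h import *
import sys
S=np.load("S.npy")
def target(tv,d,z,rr=.082):  # tv table angle; finger centre ahead of vane, tool turned with it
    a=np.radians(-112.5)+tv+S[2];u=np.array([np.cos(a),np.sin(a)]);n=np.array([-u[1],u[0]])
    p=S[:2]+rr*u+d*n; y=np.r_[n,0];zz=np.array([0,0,-1.]);x=np.cross(y,zz)
    return np.r_[p,z],R.from_matrix(np.c_[x,y,zz])
def rows(ts):
    o=r.get_obs();R0=R.from_rotvec(o["orientation"]);p0=o["tcp_pos"];print(np.round(p0,4))
    for t in ts:
        p,Q=target(*t);print(t,np.round(np.r_[R0.inv().apply(p-p0)/.15,(R0.inv()*Q).as_rotvec()/np.pi],3))
E
python3 - <<'E'
from go import *
f=grab("wrist");s=grab("side");t=grab("top")
save(None,"p3.png",np.hstack([cv2.resize(f["pixels"],(400,300)),cv2.resize(s["pixels"][150:300,200:400],(400,300),interpolation=cv2.INTER_CUBIC)]))
rows([(0,.028,.15),(0,.028,.066)])
E
```

```text
[ 0.5745 -0.1141  0.1995]
(0, 0.028, 0.15) [-0.073  0.042  0.33  -0.    -0.     0.001]
(0, 0.028, 0.066) [-0.073  0.042  0.89  -0.    -0.     0.001]
```

View pics/p3.png

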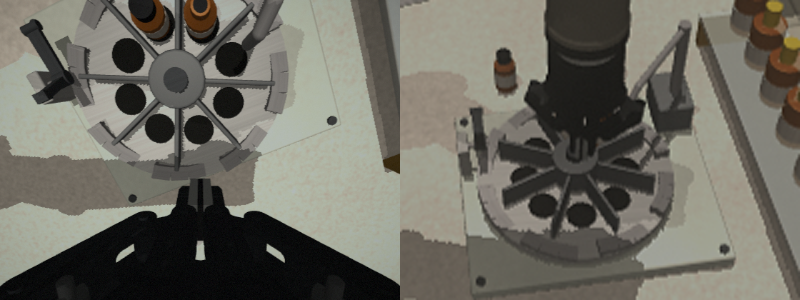

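It is unclear here whether the pawl is flipped. I'll project both hypotheses to check.

```bash
cat > pawl.py <<'E'
from h import *
S=np.load("S.npy")
def pawlpts(phi):
    P=lambda l,a:[-118,50+l*np.sin(a),66+l*np.cos(a)]
    return [P(l,phi) for l in(30,58)],[P(l,phi-np.pi/2-.0) for l in(30,50)]
def draw(f,box,k):
    x0,x1,y0,y1=box;im=cv2.resize(f["pixels"][y0:y1,x0:x1],None,fx=k,fy=k,interpolation=cv2.INTER_CUBIC)
    for phi,c in((0,(0,255,0)),(1.5,(255,0,255))):
        t,n=pawlpts(phi)
        for q,sz in((t,2),(n,4)):
            for p in proj(f,W(S,q)): cv2.circle(im,tuple(int(v) for v in ((p-[x0,y0]+.5)*k)),sz,c,1)
    return im
E
python3 - <<'E'
from pawl import *
a=draw(grab("wrist"),(0,130,0,180),3);b=draw(grab("side"),(210,280,185,275),6)
save(None,"p4.png",np.hstack([a,b[:540,:410]]))
E
```

```text
(no output)
```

View pics/p4.png

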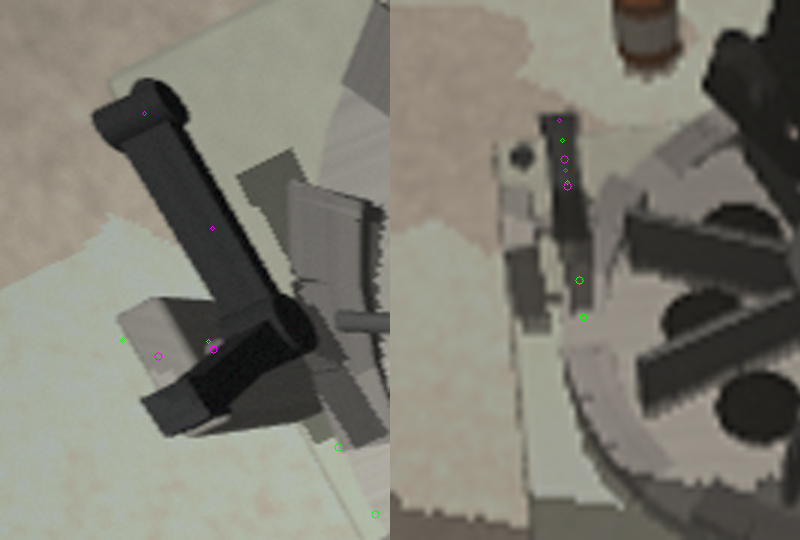

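The pawl is flipped: magenta (tab level toward +y) matches in both views. I'll lower into the empty place.

send_rows(deltas=[[0,-0.07,0.04,0.1,0,0,0],[0,-0.07,0.04,0.25,0,0,0],[0,-0.07,0.04,0.4,0,0,0],[0,-0.07,0.04,0.55,0,0,0],[0,-0.07,0.04,0.7,0,0,0],[0,-0.07,0.04,0.8,0,0,0],[0,-0.07,0.04,0.87,0,0,0],[0,-0.07,0.04,0.89,0,0,0],[0,-0.07,0.04,0.89,0,0,0]])

```text
clock: 6.88
tcp_pos: [0.5759, -0.1264, 0.0658]
orientation: [-2.612, -1.744, 0.001]
contact_force: [-0.3, 0.8, 0.4]
grip_width: 0.0001
```

```bash
python3 - <<'E'
from go import *
rows([(0,.018,.066)]+[(-a,.018,.066) for a in np.arange(1,9)*.785/8])
E
```

```text
[ 0.5759 -0.1264  0.0658]
(0, 0.018, 0.066) [-0.    -0.065 -0.002 -0.     0.     0.   ]
(np.float64(-0.098125), 0.018, 0.066) [-0.009 -0.119 -0.002 -0.     0.     0.032]
(np.float64(-0.19625), 0.018, 0.066) [-0.013 -0.174 -0.001 -0.     0.     0.063]
(np.float64(-0.294375), 0.018, 0.066) [-0.012 -0.228 -0.001 -0.     0.     0.094]
(np.float64(-0.3925), 0.018, 0.066) [-0.004 -0.283 -0.001 -0.     0.     0.125]
(np.float64(-0.49062500000000003), 0.018, 0.066) [ 0.008 -0.336 -0.001 -0.     0.     0.156]
(np.float64(-0.58875), 0.018, 0.066) [ 0.025 -0.388 -0.001 -0.     0.     0.188]
(np.float64(-0.686875), 0.018, 0.066) [ 0.048 -0.438 -0.001 -0.     0.     0.219]
(np.float64(-0.785), 0.018, 0.066) [ 0.075 -0.486 -0.001 -0.     0.     0.25 ]
```

send_rows(deltas=[[0,0,-0.035,0,0,0,0],[0,0,-0.065,0,0,0,0],[0,-0.004,-0.09,0,0,0,0.016],[0,-0.009,-0.119,0,0,0,0.032],[0,-0.011,-0.146,0,0,0,0.047],[0,-0.013,-0.174,0,0,0,0.063],[0,-0.013,-0.201,0,0,0,0.078],[0,-0.012,-0.228,0,0,0,0.094],[0,-0.008,-0.256,0,0,0,0.11],[0,-0.004,-0.283,0,0,0,0.125],[0,0.002,-0.31,0,0,0,0.14],[0,0.008,-0.336,0,0,0,0.156],[0,0.016,-0.362,0,0,0,0.172],[0,0.025,-0.388,0,0,0,0.188],[0,0.036,-0.413,0,0,0,0.204],[0,0.048,-0.438,0,0,0,0.219],[0,0.061,-0.462,0,0,0,0.235],[0,0.068,-0.474,0,0,0,0.243],[0,0.075,-0.486,0,0,0,0.25],[0,0.075,-0.486,0,0,0,0.25]])

```text
clock: 8.55
tcp_pos: [0.5131, -0.0877, 0.0664]
orientation: [-3.081, -0.611, -0.001]
contact_force: [-0.2, 0.3, -0.6]
grip_width: 0.0001
```

```bash
cat > ang.py <<'E'
from h import *
S=np.load("S.npy")
def vaneang(n):  # dark vanes vs light disc: score along radial lines on the vane-top plane
    f=grab(n);g=cv2.GaussianBlur(cv2.cvtColor(f["pixels"],cv2.COLOR_RGB2GRAY),(3,3),0).astype(np.float32)
    q=np.radians(np.arange(-180,180,.5));rad=np.arange(85,103,2.)
    pts=np.array([[[k*np.cos(a),k*np.sin(a),79] for k in rad] for a in q]).reshape(-1,3)
    uv=proj(f,W(S,pts)).astype(np.float32).reshape(len(q),len(rad),2)
    v=cv2.remap(g,uv[...,0].copy(),uv[...,1].copy(),cv2.INTER_LINEAR).mean(1)
    i=[k for k in range(3,len(q)-3) if v[k]==v[k-3:k+4].min() and v[k]<90]
    print(n,[(float(np.degrees(q[k]).round(1)),int(v[k])) for k in i])
E
python3 - <<'E'
from ang import *
vaneang("top");vaneang("side")
from pawl import *
a=cv2.resize(grab("wrist")["pixels"],(400,300));b=cv2.resize(grab("side")["pixels"][150:290,220:360],(400,400),interpolation=cv2.INTER_CUBIC)
save(None,"p5.png",np.hstack([cv2.copyMakeBorder(a,0,100,0,0,cv2.BORDER_CONSTANT),b]))
E
```

```text
top [(-140.5, 55), (-132.5, 55), (-94.5, 69), (-79.0, 73), (-46.0, 62), (-0.5, 86), (73.0, 77), (118.0, 60), (142.5, 72), (143.0, 72), (143.5, 72), (144.0, 72), (161.0, 71)]
side [(-148.5, 36), (-135.5, 31), (-125.5, 29), (-109.0, 41), (-90.0, 35), (-71.0, 43), (-58.0, 79), (-30.5, 47), (22.5, 56), (58.5, 33), (69.5, 75), (98.0, 44), (121.5, 47), (144.0, 31), (155.0, 29), (159.0, 29), (164.5, 29)]
```

View pics/p5.png

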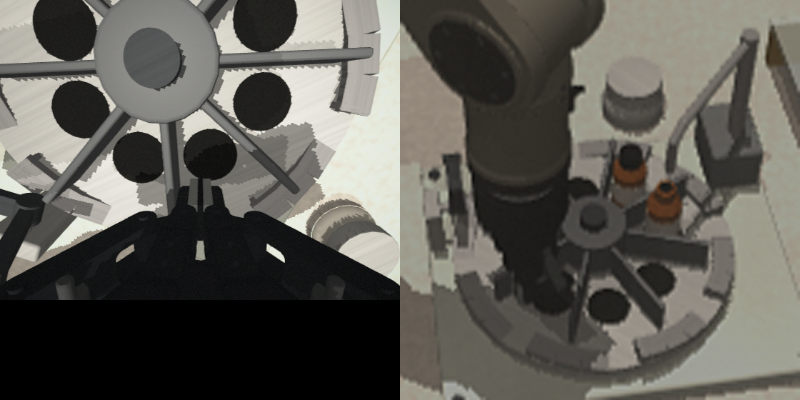

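Bottles stand upright and the table is turned about 40°, with the vane touching the finger at (172,165) in the wrist view. I'll get the remainder from the wrist view.

```bash
cat >> ang.py <<'E'
def wang():
    f=grab("wrist");g=cv2.cvtColor(f["pixels"],cv2.COLOR_RGB2GRAY)
    for s in np.arange(-157.5,200,45):
        out=[]
        for rr in (60,75,90):
            a=np.radians(s-45+np.arange(-16,16.1,.5))
            uv=proj(f,W(S,np.c_[rr*np.cos(a),rr*np.sin(a),np.full(len(a),80)]))
            if (uv.min()<5) or uv[:,0].max()>550 or uv[:,1].max()>290: continue
            v=cv2.remap(g,uv[:,0].astype(np.float32),uv[:,1].astype(np.float32),cv2.INTER_LINEAR).ravel().astype(int)
            out.append("".join("%4d"%x for x in v[::2]))
        if out: print(s,*out,sep="\n")
E
python3 - <<'E'
from ang import *
wang()
f=grab("wrist");print(proj(f,W(S,[[0,0,85],[30,0,85],[-118,50,66]])))
E
```

```text
-157.5
  30  29  30  30  29  30  31  32  29  32  40 178 201 198 203 104 122 123 117  76  43  43  43  54 130 139 137 191 233 233 234 185  31
 200 194 193 199 200 206 202 201 197 196 197 200 202 203 199 221 108 121 114  67  43  43  53 143 142 139 211 225 223 229 231 227 224
 189 189 195 196  62  65  64  64  65  66  69  81  89 110 116 122 118 115 110  57  47 156 171 183 181 182 182 184 184 178 142 117 185
-112.5
  31  21  15  16  24  30  28  23  18  19  17  21 101 111 106 122 125 116  75  44  46  43  87 109 110 110 111 110  92  20  17  18  19
 224 226 175 143 142 142 141 140 141 144 143 141 140 141 140  60  64  62  56  46  18  21  18  15  18  73  74  74  74  15  16  41  73
-67.5
  16  15  15  18  14  17  17  16  18  21  85 111 112 112  92 111 126 125 106  49 111 116 115 212 196 235  81  38  37  37  34  31  30
 126 143 112 113 112 112 112 113 111 111 110 111 110 112 113  70  63  64  62  49 112 114 115 112 109 108 109 109 111 110 135 143 144
 141 138 139  68  68  77  71  69  69  70  69  70  69  68  69  68  59  64  62  85 104 108 111 110 110 115 114 116 114 114 116 153 121
-22.5
  30  29  29  30  29  32  32 115 229 229 229 227 228 152 112  45  88 136 137 137 100 199 202 201 221 206  41  33  32  33  33  32  35
 227 229 227 227 227 230 229 230 227 223 227 224 222 225 139  82  44 113 132 128 170 195 195 220 212 216 217 215 216 215 215 211 215
157.5
  27  29  29  26  28  26  36 140 186 189 187 186 188 192 190 188 191  91 116 117 112  70  39  91 182 201 203 198 195 192 194 199 198
[[225.46701985  82.92082553]
 [258.64462069 -14.31266491]
 [ 45.9170688  292.91269528]]
```

The wrist scan, corrected for hub offset, gives about -42°. I'll push on a further 2.8°.

send_rows(deltas=[[0,-0.001,-0.009,0,0,0,0.005],[0,-0.002,-0.018,0,0,0,0.01],[0,-0.004,-0.028,0,0,0,0.016],[0,-0.004,-0.028,0,0,0,0.016],[0,-0.004,-0.028,0,0,0,0.016]])

```text
clock: 9.27
tcp_pos: [0.5109, -0.0843, 0.066]
orientation: [-3.096, -0.533, 0.0]
contact_force: [-0.6, 0.1, -0.4]
grip_width: -0.0002
```

send_rows(deltas=[[0,0,0.03,0,0,0,0],[0,0,0.08,0,0,0,0],[0,0,0.1,-0.1,0,0,0],[0,0,0.1,-0.3,0,0,0],[0,0,0.1,-0.55,0,0,0],[0,0,0.1,-0.8,0,0,0],[0,0,0.1,-1,0,0,0],[0,0,0.1,-1,0,0,0]])

```text
clock: 9.93
tcp_pos: [0.5192, -0.1009, 0.2215]
orientation: [3.094, 0.531, 0.014]
contact_force: [0.3, -0.4, -0.5]
grip_width: -0.0004
```

```bash
python3 - <<'E'
from h import *
S=np.load("S.npy")
o=r.get_obs();print(o["tcp_pos"],o["orientation"])
t=np.array([.464,.042]);R0=R.from_rotvec(o["orientation"]);Q=R.from_matrix(np.c_[[0,1,0],[1,0,0],[0,0,-1]])
print("to pawl start",R0.inv().apply(np.r_[t,.2]-o["tcp_pos"])/.15,(R0.inv()*Q).as_rotvec()/np.pi)
f=grab("wrist");cv2.imwrite("pics/w.png",f["pixels"][...,::-1])
g=cv2.cvtColor(f["pixels"],cv2.COLOR_RGB2GRAY)
print(proj(f,W(S,[[0,0,85],[30,0,85]])))
im=f["pixels"].copy()
for a in np.radians(np.arange(22.5,360,45)-45):
    u,v=proj(f,W(S,[[32*np.cos(a),32*np.sin(a),80],[104*np.cos(a),104*np.sin(a),80]]))
    cv2.line(im,tuple(map(int,u)),tuple(map(int,v)),(0,255,0),1)
save(None,"p6.png",im)
E
```

```text
[ 0.51919141 -0.10087821  0.22145902] [3.0944585  0.53086695 0.01356704]
to pawl start [-0.03058757 -1.02116302  0.13941158] [ 0.00252929 -0.00161805 -0.39183549]
[[234.3939349  105.73206622]
 [245.84974165  67.50166601]]
```

View pics/p6.png

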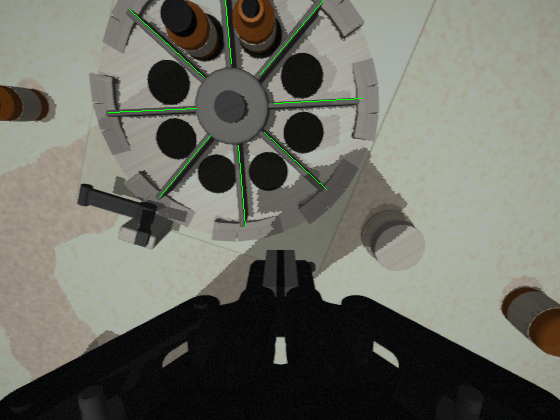

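The green -45° vane lines lie on the vanes, both bottles stand upright at (187,25) and (255,25), and the pawl is still back at (130,205). Next is tipping the pawl forward.

send_rows(deltas=[[0,0,-0.12,0.03,0,0,-0.04],[0,0,-0.25,0.06,0,0,-0.08],[0,-0.01,-0.4,0.09,0,0,-0.12],[0,-0.01,-0.55,0.12,0,0,-0.16],[0,-0.02,-0.7,0.14,0,0,-0.2],[0,-0.02,-0.85,0.14,0,0,-0.24],[0,-0.03,-1,0.14,0,0,-0.28],[0,-0.03,-1,0.14,0,0,-0.32],[0,-0.03,-1,0.14,0,0,-0.36],[0,-0.03,-1,0.14,0,0,-0.392],[0,-0.03,-1,0.14,0,0,-0.392]])

```text
clock: 10.9
tcp_pos: [0.4611, 0.0409, 0.1944]
orientation: [-2.215, -2.227, 0.002]
contact_force: [-0.8, -0.1, -0.9]
grip_width: 0.0001
```

send_rows(deltas=[[0,0.01,0.02,0.15,0,0,0],[0,0.01,0.02,0.3,0,0,0],[0,0.01,0.02,0.45,0,0,0],[0,0.01,0.02,0.55,0,0,0],[0,0.01,0.02,0.59,0,0,0],[0,-0.04,0.02,0.59,0,0,0],[0,-0.09,0.02,0.59,0,0,0],[0,-0.13,0.02,0.59,0,0,0],[0,-0.17,0.02,0.59,0,0,0],[0,-0.21,0.02,0.59,0,0,0],[0,-0.25,0.02,0.59,0,0,0],[0,-0.29,0.02,0.59,0,0,0],[0,-0.33,0.02,0.59,0,0,0],[0,-0.37,0.02,0.59,0,0,0],[0,-0.41,0.02,0.59,0,0,0],[0,-0.45,0.02,0.59,0,0,0],[0,-0.5,0.02,0.59,0,0,0],[0,-0.55,0.02,0.59,0,0,0],[0,-0.55,0.02,0.59,0,0,0]])

```text
clock: 12.48
tcp_pos: [0.4647, -0.0432, 0.1067]
orientation: [2.221, 2.221, -0.0]
contact_force: [0.2, 0.3, -0.5]
grip_width: 0.0002
```

send_rows(deltas=[[0,-0.05,0,-0.1,0,0,0],[0,-0.1,0,-0.3,0,0,0],[0,-0.2,0,-0.55,0,0,0],[0,-0.3,0,-0.8,0,0,0],[0,-0.5,0,-0.8,0,0,0],[0,-0.7,0,-0.8,0,0,0],[0,-0.7,0,-0.8,0,0,0]])

```text
clock: 13.07
tcp_pos: [0.4647, -0.1518, 0.2279]
orientation: [2.224, 2.214, 0.001]
contact_force: [-0.3, -0.1, 0.1]
grip_width: 0.0003
```

```bash
python3 - <<'E'
from pawl import *
a=cv2.resize(grab("wrist")["pixels"],(400,300));a=cv2.copyMakeBorder(a,0,240,0,0,cv2.BORDER_CONSTANT)
b=draw(grab("side"),(210,280,185,275),6)
save(None,"p7.png",np.hstack([a,b[:540,:400]]))
E
```

```text
(no output)
```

View pics/p7.png

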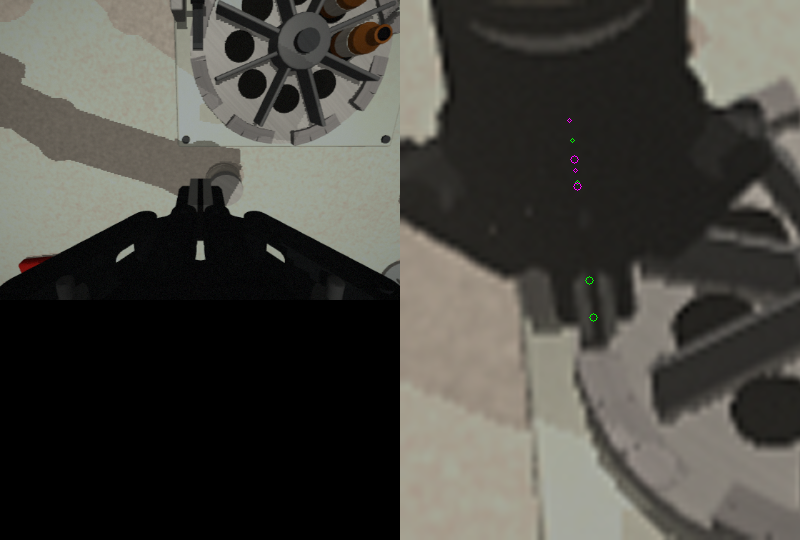

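The nose bar runs along -y at (197,30) in the wrist view, so the pawl appears down. I'll clear the view and do a final check.

send_rows(deltas=[[0,-0.15,0,-0.1,0,0,0],[0,-0.35,0,-0.25,0,0,0],[0,-0.6,0,-0.4,0,0,0],[0,-0.8,0,-0.5,0,0,0],[0,-1,0,-0.5,0,0,0],[0,-1,0,-0.5,0,0,0],[0,-1,0,-0.5,0,0,0]])

```text
clock: 13.75
tcp_pos: [0.4649, -0.2968, 0.3011]
orientation: [-2.221, -2.221, 0.001]
contact_force: [0.3, 0.2, 0.1]
grip_width: 0.0001
```

```bash
python3 - <<'E'
from pawl import *
S=np.load("S.npy")
t=grab("top");k=3;x0,y0=195,125
im=cv2.resize(t["pixels"][y0:y0+145,x0:x0+133+40],None,fx=k,fy=k,interpolation=cv2.INTER_CUBIC)
for a in np.radians(np.arange(22.5,360,45)-45):
    u,v=(proj(t,W(S,[[85*np.cos(a),85*np.sin(a),80],[104*np.cos(a),104*np.sin(a),80]]))-[x0,y0]+.5)*k
    cv2.line(im,tuple(map(int,u)),tuple(map(int,v)),(0,255,0),1)
b=cv2.resize(grab("side")["pixels"][165:310,210:304],None,fx=3,fy=3,interpolation=cv2.INTER_CUBIC)
save(None,"p8.png",np.hstack([im,b])[:, :800])
E
```

```text
(no output)
```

View pics/p8.png

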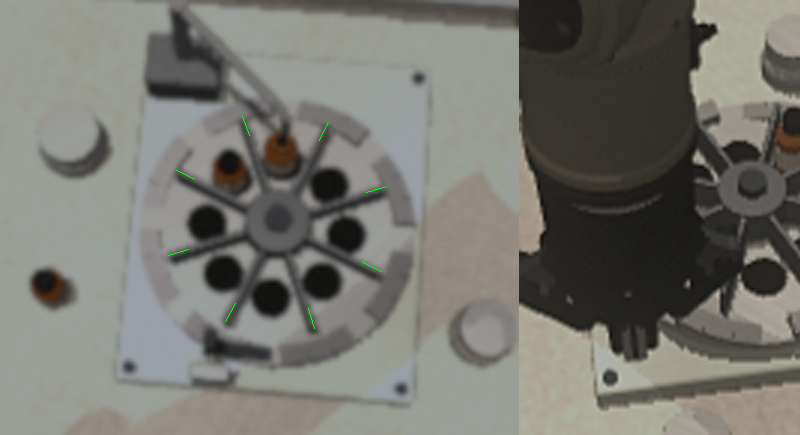

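The top view shows the open bottle under the spout (281,148), the vanes on the -45° lines, and the pawl down as at the start (235,350).

```bash
python3 -c "
from bench import r
print(r.hand_in())"
```

```text
the job is handed in; nothing more can be done
None
```

The job is done and handed in at about 14 s on the robot clock, well under the 58 s limit. I flipped the pawl back by its tab, pushed the turntable clockwise one notch by the vane, then tipped the pawl forward again.

**Checks that agree:**
- **Turntable:** the last top picture has the vanes on the drawn -45° lines, and the open bottle stands upright under the spout with the capped one beside it.
- **Pawl:** it lies down between the teeth, looking as it did at the start.
- **Surroundings:** the spare bottle, tin and jar stand upright and seem not to have moved, judged by eye. The last crop did not show the big and mid bottles, beaker or spatula, and the arm only passed above bench height.
- **Forces:** every end-of-move force reading stayed below about 1.5 N, and the gripper ended about 30 cm up, touching nothing.

**Checks that failed or were weaker:**
- My automatic vane-angle reading was confused by shadows in the top and side views. I relied on the wrist picture and line overlays instead.
- The wrist camera's hub position disagreed with the calculated one by about 4 mm during the push, and I corrected for it.
- In the last side picture the arm hid the pawl, so its final state rests on the top and wrist views.

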